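# Heft out the full wax cartridge and load the warmer

## Task

Load the wax warmer with the one full cartridge of the three in the rack. Lever the warmer's cover open with the spatula, find the full cartridge by its weight (they look alike, and a full one is about four times as heavy as a spent one), and lower it gently, upright and all the way down into the well. Leave the two spent cartridges standing in the rack, the spatula lying on the worktop and the warmer's cover shut, and do not disturb the other things on the worktop.

Things in the scene. Friction and masses are not known exactly. Their poses are not given: they have to be found in the camera images.
- warmer: White wax warmer, fixed, 107 mm deep (x) x 140 mm wide (y); rim 80 mm high, 86 mm with the cover shut. Origin on the worktop under the middle of its well; x points away from its front (the face with the dial, at x = -54 mm), y to the left, z up.
- well (a point): Middle of the well's floor, 5 mm above the worktop. Well 49 mm (warmer x) x 66 mm (y): a cartridge goes in with its 60 mm side along y and ends 3 mm below the rim. At both y ends, above z = 33 mm, is a finger recess from |y| = 33 to 63 mm, 49 mm wide in x. The front and rear walls of the well (|x| > 24.5 mm) reach up to the rim and leave no room for a finger.
- notch (a point): Blade notch in the middle of the upper edge of the warmer's front face, under the shut cover: 44 mm wide (y) and 10 mm high (z = 70 to 80 mm, the cover's underside), running 30 mm back (x) into the well. This point is the middle of its opening, x = -54 mm, z = 75 mm.
- cover (a joint): Angle of the warmer's flat grey cover (92 mm long, 134 mm wide, 6 mm thick, no handle, 0.09 kg): 0 shut, 2.0 leaning back fully open. Hinge along the warmer's y at x = +45 mm, z = 80 mm (underside of the shut cover). It stays open by its own weight past about 1.6 and sinks shut slowly when brought forward of that.
- cover_edge (a point): Middle of the lower front edge of the cover, right above the notch when shut; 92 mm from the hinge.
- rack: Low grey open rack, fixed, 60 mm (x) x 208 mm (y), walls 4 mm thick and 34 mm high, floor 4 mm. Origin in the middle of its underside. Three bays in a row along its y, centres at y = -68, 0, +68 mm, each 52 (x) x 64 mm. The cartridges stand in it with their 60 mm sides along y, so there are only about 8 mm between neighbours.
- cartridge_1: One of three look-alike upright wax cartridges: white block 42 mm (its x) x 60 mm (y) x 72 mm tall; the top 5 mm is a smaller grey cap (30 x 48 mm). Origin in the middle of its underside, z up. One of the three, any of them, is full (about 0.28 kg), the others are spent (about 0.07 kg). Stands at the start in the bay at y = +68 mm.
- cartridge_2: One of three look-alike upright wax cartridges: white block 42 mm (its x) x 60 mm (y) x 72 mm tall; the top 5 mm is a smaller grey cap (30 x 48 mm). Origin in the middle of its underside, z up. One of the three, any of them, is full (about 0.28 kg), the others are spent (about 0.07 kg). Stands at the start in the bay at y = 0.
- cartridge_3: One of three look-alike upright wax cartridges: white block 42 mm (its x) x 60 mm (y) x 72 mm tall; the top 5 mm is a smaller grey cap (30 x 48 mm). Origin in the middle of its underside, z up. One of the three, any of them, is full (about 0.28 kg), the others are spent (about 0.07 kg). Stands at the start in the bay at y = -68 mm.
- spatula: Wax spatula, 172 mm long, lying flat: wooden handle 14 mm wide and 13 mm high from x = -84 to +14 mm, steel blade 24 mm wide and 3 mm thick (its middle 6.5 mm above the underside) from there to the tip, x = +80 mm. Origin on the underside at the place to grip, near the centre of mass; x points to the tip, z up.
- spatula_tip (a point): Middle of the tip edge of the spatula's blade.
- timer: Bystander: white square session timer with a knob, 62 x 62 x 36 mm. Origin at its underside.
- cream_tube: Bystander: squeeze tube with a cap, lying, 49 x 134 x 32 mm.
- electrode_2: Bystander: round electrode head, disc 45 mm across with a stem, 46 mm high.
- mixing_cup: Bystander: small cup, 69 mm across, 32 mm high.

How it is judged:
On the way, in this order (a step that is already met when the one before it is completed fails the run):
1. the cover is lifted by more than 20 degrees with the spatula's tip under its front edge (within 60 mm of it) (value of joint cover above 0.35 rad and distance between spatula_tip and cover_edge below 0.06 m), for 0.05 s.
2. the full cartridge stands upright on the floor of the well while the cover is open (value of joint cover above 1 rad and ((horizontal distance between cartridge_1 and warmer below 0.008 m and z of cartridge_1 in the frame of warmer below 0.01 m and angle between cartridge_1's own z axis and vertical below 0.1 rad and contact force between cartridge_1 and warmer above 1.5 N) or (horizontal distance between cartridge_2 and warmer below 0.008 m and z of cartridge_2 in the frame of warmer below 0.01 m and angle between cartridge_2's own z axis and vertical below 0.1 rad and contact force between cartridge_2 and warmer above 1.5 N) or (horizontal distance between cartridge_3 and warmer below 0.008 m and z of cartridge_3 in the frame of warmer below 0.01 m and angle between cartridge_3's own z axis and vertical below 0.1 rad and contact force between cartridge_3 and warmer above 1.5 N))), for 0.2 s.
At the end, for the whole second after the job is handed in: The full cartridge stands in the well: within 8 mm of its middle, on the floor (underside below 10 mm), within 0.1 rad of upright, over 1.5 N resting on the warmer. The other two stand in the rack, within 0.15 rad. Cover below 0.06 rad. Spatula flat on the worktop. All at rest (value of joint cover below 0.06 rad and height (world z) of spatula below 0.015 m and height (world z) of spatula_tip below 0.025 m and linear speed of spatula below 0.02 m/s and ((horizontal distance between cartridge_1 and warmer below 0.008 m and z of cartridge_1 in the frame of warmer below 0.01 m and angle between cartridge_1's own z axis and vertical below 0.1 rad and contact force between cartridge_1 and warmer above 1.5 N and linear speed of cartridge_1 below 0.02 m/s and x of cartridge_2 in the frame of rack between -0.012 and 0.012 m and y of cartridge_2 in the frame of rack between -0.085 and 0.085 m and z of each of cartridge_2, cartridge_3 in the frame of rack below 0.01 m and angle between each of cartridge_2, cartridge_3's own z axis and vertical below 0.15 rad and x of cartridge_3 in the frame of rack between -0.012 and 0.012 m and y of cartridge_3 in the frame of rack between -0.085 and 0.085 m) or (horizontal distance between cartridge_2 and warmer below 0.008 m and z of cartridge_2 in the frame of warmer below 0.01 m and angle between cartridge_2's own z axis and vertical below 0.1 rad and contact force between cartridge_2 and warmer above 1.5 N and linear speed of cartridge_2 below 0.02 m/s and x of cartridge_1 in the frame of rack between -0.012 and 0.012 m and y of cartridge_1 in the frame of rack between -0.085 and 0.085 m and z of each of cartridge_1, cartridge_3 in the frame of rack below 0.01 m and angle between each of cartridge_1, cartridge_3's own z axis and vertical below 0.15 rad and x of cartridge_3 in the frame of rack between -0.012 and 0.012 m and y of cartridge_3 in the frame of rack between -0.085 and 0.085 m) or (horizontal distance between cartridge_3 and warmer below 0.008 m and z of cartridge_3 in the frame of warmer below 0.01 m and angle between cartridge_3's own z axis and vertical below 0.1 rad and contact force between cartridge_3 and warmer above 1.5 N and linear speed of cartridge_3 below 0.02 m/s and x of cartridge_1 in the frame of rack between -0.012 and 0.012 m and y of cartridge_1 in the frame of rack between -0.085 and 0.085 m and z of each of cartridge_1, cartridge_2 in the frame of rack below 0.01 m and angle between each of cartridge_1, cartridge_2's own z axis and vertical below 0.15 rad and x of cartridge_2 in the frame of rack between -0.012 and 0.012 m and y of cartridge_2 in the frame of rack between -0.085 and 0.085 m))); the robot touches nothing.
It fails at once if the timer is pushed more than 30 mm (distance of timer from where it was at the start of the episode above 0.03 m).
It fails at once if the cream tube is pushed more than 30 mm (distance of cream_tube from where it was at the start of the episode above 0.03 m).
It fails at once if the electrode head is pushed more than 30 mm (distance of electrode_2 from where it was at the start of the episode above 0.03 m).
It fails at once if the mixing cup is pushed more than 30 mm (distance of mixing_cup from where it was at the start of the episode above 0.03 m).
It fails at once if a cartridge is dropped into the well (faster than 0.5 m/s inside it) ((horizontal distance between cartridge_1 and warmer below 0.012 m and z of cartridge_1 in the frame of warmer below 0.075 m and linear speed of cartridge_1 above 0.5 m/s) or (horizontal distance between cartridge_2 and warmer below 0.012 m and z of cartridge_2 in the frame of warmer below 0.075 m and linear speed of cartridge_2 above 0.5 m/s) or (horizontal distance between cartridge_3 and warmer below 0.012 m and z of cartridge_3 in the frame of warmer below 0.075 m and linear speed of cartridge_3 above 0.5 m/s)).
It also fails if it takes over 72 s, if anything falls off the work surface, if the arm or the gripper's body presses on something with over 40 N, if the wrist force passes 120 N, or if a joint passes its speed limit or range.

## Robot

A 7-joint arm with a two-finger parallel gripper is mounted at the origin on a cart in front of the work surface, level with it; the furniture and walls round the work are solid. World frame = base frame: x ahead of the robot, y to its left, z up, the work surface at z = 0. Lengths are in m, angles in rad, forces in N, time in s.
With the tool pointing down it reaches from about 0.425 to 1.025 m from the base axis. Payload 9.4 kg.
Tool frame: the origin (TCP) lies at the very end of the fingers, on their centre line; the grasp point (between the pads) lies 19 mm behind it (bot.hold_point_z is the z of the grasp point in the tool frame, in m); z points along the fingers, y is the line along which they close (so a half turn about z gives the same grasp; the last joint's range is limited). The gripper opens to 93 mm and grips with 3 to 60 N. Pads are 15 mm wide; open, the fingers measure 128 mm over their backs; the gripper's body (75 mm by 188 mm) begins 65 mm behind the grasp point.
Start: joints at [-1.263, 0.599, -0.003, 1.599, 0.002, 0.943, -0.08], TCP at [0.272, 0.672, 0.219] pointing down, gripper open.
Joint ranges: [-2.57, 2.57], [-0.35, 1.97], [-1.29, 1.29], [0.11, 2.56], [-1.05, 4.19], [0.11, 1.86], [-2.63, 2.63]. Speed limits (rad/s): [2.22, 2.22, 3.01, 3.01, 3.14, 3.14, 3.14].

## Interface

Orientations are given as a unit quaternion [w, x, y, z].
In Python, from plant import state, optics, job, bot gives the robot as it stands.
- The arm moves only by the shell command python3 -m creep 'ROWS' [FORCE]. ROWS is a JSON object of lists of equal length, an entry for each row: "claw": the finger opening in cm, from 0 to 9.3; "slide": the shift along the world's x, y, z in cm, a list of three; "spin": the turn about the world's z in degrees. In form: {"claw": [claw, ...], "slide": [[dx, dy, dz], ...], "spin": [spin, ...]}. A call has 1 to 10 rows; each row is the pose to reach, as a shift and turn from the pose commanded when the call began; what a row does not reach only later rows make up. A row lasts 1/8 s, in which the tool goes at most 62.5 mm and 10.7 degrees, less where a joint would pass 70% of its speed; a pose out of reach is approached as far as the arm can. A call with a gripper value outside its range is refused whole. The fingers move at their own pace and stop on an object; FORCE is the grip in N (left out, the last holds). Time passes only in rows, so rows that repeat a pose let the fingers close. It gives the time, the measured TCP pose, the force, the opening and the grip force at its end, in the units of the state.
- state(): the state, without advancing time (a new reading comes with each control period).
- optics.camera(name): name is "side" or "top"; returns (picture, depth): 480x640x3 uint8, blue, green, red; 480x640 float32, m along the optical axis (not along the pixel's ray), 0 where there is no reading.
- optics.camera_model(name): a dict with "K" (3x3 intrinsics, pixels), "R" (3x3) and "t" (3): a world point X has camera coordinates R X + t. Camera axes: x right, y down, z forward; pixel columns grow to the right and rows downward; lengths in m; the calibration is good to about 2 mm. A picture is of the moment at which its call begins. camera_model takes no time and is no camera call.
- job.sign_off(): hands the job in; it is judged then, once.
The state is a dict: "time_s": time; "qpos": joint angles; "joint_vel": joint speeds; "effort": joint torques, N m; "tcp_pos": TCP position; "eef_rot": TCP orientation; "wrist_force": force on the tool from outside, world axes, zero at the start; "moment": the same for the moment, N m; "width": finger opening in m; "grasp_force": force on a finger pad.
Only numpy, scipy, OpenCV 4.12 (cv2) and the standard library are available. Lean on these libraries where they do the work, as an engineer would, in place of code of your own. Each camera call takes 0.05 s, during which the arm holds its last target. There are 200 camera calls.

## Working session

There is one attempt and no reset: what is moved stays moved. The work goes in short steps, Python scripts to look and compute and a shell command to move; the robot and the scene stay as the last step left them, time stands still between calls to the robot, and variables do not carry over. Pictures are saved under pics/ and viewed, at most 11 in all, crops included, and the job is handed in when it is done.

```bash
mkdir -p pics; ls; python3 - <<'E'
from plant import state, optics, job, bot
import cv2,numpy as np
for n in ("top","side"):
    p,d=optics.camera(n); cv2.imwrite(f"pics/{n}0.png",p); np.save(f"{n}0.npy",d)
    m=optics.camera_model(n); print(n,np.round(m["K"],1).tolist(),np.round(m["R"],3).tolist(),np.round(m["t"],3).tolist())
print(state()); print(bot.hold_point_z)
E
```

```text
pics
top [[485.9, 0.0, 316.6], [0.0, 485.9, 235.4], [0.0, 0.0, 1.0]] [[-0.02, -1.0, 0.022], [-0.998, 0.018, -0.066], [0.065, -0.023, -0.998]] [0.058, 0.524, 0.919]
side [[499.8, 0.0, 320.0], [0.0, 499.8, 242.5], [0.0, 0.0, 1.0]] [[0.927, -0.376, 0.014], [-0.148, -0.397, -0.906], [0.346, 0.837, -0.424]] [-0.476, 0.17, 0.805]
{'time_s': 0.1, 'qpos': array([-1.26268879,  0.60006095, -0.0025249 ,  1.60003818,  0.00182178,
        0.94291124, -0.07981255]), 'joint_vel': array([ 0.0009495 , -0.00076873, -0.00019344, -0.00153199, -0.00014524,
        0.0005858 ,  0.0024288 ]), 'effort': array([ 5.44884955e-03, -7.66553164e+01,  1.50219385e+00, -2.52938050e+01,
       -5.22652874e-02,  1.35517205e-02,  7.38391509e-05]), 'tcp_pos': array([0.27201701, 0.67156561, 0.21783935]), 'eef_rot': array([-5.61496619e-05,  1.91197466e-01,  9.81551337e-01, -7.05906528e-04]), 'wrist_force': array([-0.00224714,  0.26341391, -0.02331956]), 'moment': array([ 0.08755733, -0.02533442, -0.00285818]), 'grasp_force': 0.0, 'width': 0.0932144093779809}
-0.0188
```

View pics/top0.png

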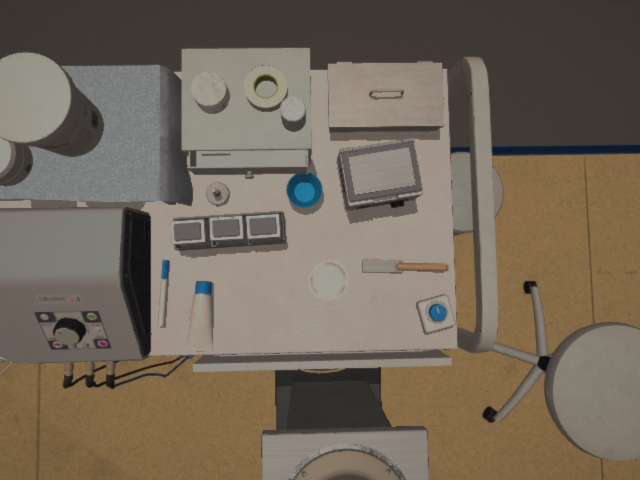

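View pics/side0.png

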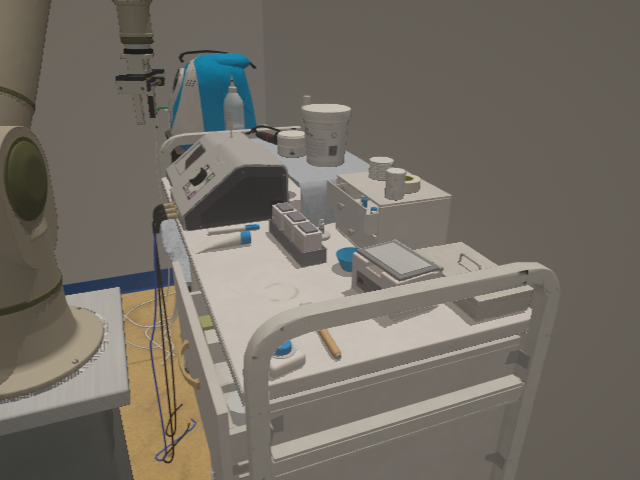

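The top view shows the warmer at about (380,172) with its dial towards the robot. The spatula runs from its tip at (362,266) to its handle end at (447,267), and the rack is at (230,230). The timer is at (436,313), the cup at (305,190), the electrode at (217,193) and the tube at (202,315). The side view agrees. I'll measure with depth plus calibration.

```bash
cat > h.py <<'E'
import numpy as np,cv2
from plant import state, optics
def world(n,d):
    m=optics.camera_model(n);K=np.array(m["K"]);R=np.array(m["R"]);t=np.array(m["t"])
    v,u=np.mgrid[0:480,0:640]
    c=np.stack([(u-K[0,2])/K[0,0]*d,(v-K[1,2])/K[1,1]*d,d],-1)
    return (c-t)@R
def rect(W,mask,name):
    mask=mask.astype(np.uint8)
    n,l,s,c=cv2.connectedComponentsWithStats(mask)
    for i in range(1,n):
        if s[i,4]<25: continue
        P=W[l==i]; (x,y),(a,b),th=cv2.minAreaRect((P[:,:2]*1000).astype(np.float32))
        print(name,"px",c[i].round(),"n",s[i,4],"ctr",round(x,1),round(y,1),"size",round(a,1),round(b,1),"ang",round(th,1),"z",(np.percentile(P[:,2],[5,50,95])*1000).round(1),"mean",(P[:,:2].mean(0)*1000).round(1))
E
python3 - <<'E'
from h import *
d=np.load("top0.npy");p=cv2.imread("pics/top0.png");W=world("top",d);np.save("W0.npy",W)
z=W[...,2]
def box(u0,v0,u1,v1):
    m=np.zeros((480,640),bool);m[v0:v1,u0:u1]=1;return m
rect(W,box(330,130,435,225)&(z>.079)&(z<.095),"cover")
rect(W,box(165,200,300,255)&(z>.072)&(z<.085),"caps")
rect(W,box(165,200,300,260)&(z>.055)&(z<.085),"carts")
rect(W,box(165,200,300,260)&(z>.022)&(z<.05),"rack")
rect(W,box(350,250,460,285)&(z>.0035)&(z<.03),"spat")
b=p.astype(int)
wood=(b[...,2]-b[...,0]>50)
rect(W,box(350,250,455,285)&wood,"wood")
for q in[(300,260),(330,330),(420,240)]:print(q,W[q[1],q[0]].round(4))
for n,bx in dict(timer=(410,290,460,340),tube=(185,275,220,355),cab=(180,50,315,175),draw=(325,60,450,135),cup=(285,170,325,212),el=(203,178,233,208)).items():
    m=box(*bx)&(z>.012);P=W[m]*1000;print(n,np.percentile(P,[2,98],axis=0).round(0).tolist())
a=cv2.resize(p[135:215,330:430],None,fx=5,fy=5,interpolation=cv2.INTER_CUBIC)
c=cv2.resize(p[250:285,350:450],None,fx=5,fy=5,interpolation=cv2.INTER_CUBIC)
cv2.imwrite("pics/crop1.png",np.vstack([a,c]))
E
```

```text
cover px [381. 170.] n 4047 ctr 635.8 -69.4 size 105.6 138.6 ang 8.3 z [82.  85.6 88.3] mean [636.5 -68.1]
caps px [225. 227.] n 459 ctr 539.5 212.9 size 35.6 55.5 ang 6.0 z [72.6 75.3 77.6] mean [538.6 213.3]
caps px [263. 226.] n 443 ctr 539.4 147.0 size 35.0 50.7 ang 3.7 z [72.6 75.3 77.9] mean [540.3 146.5]
caps px [187. 231.] n 465 ctr 535.4 283.4 size 36.2 56.5 ang 4.7 z [72.6 75.3 77.6] mean [533.4 282.4]
carts px [179. 201.] n 30 ctr 587.9 297.3 size 5.3 9.9 ang 26.8 z [57.7 69.8 82.7] mean [588.  297.4]
carts px [263. 226.] n 794 ctr 540.4 146.8 size 42.6 60.0 ang 3.8 z [67.5 73.1 77.3] mean [539.7 146.3]
carts px [226. 228.] n 809 ctr 538.3 213.4 size 42.6 60.8 ang 1.7 z [66.6 73.2 77.3] mean [537.8 212.3]
carts px [188. 232.] n 827 ctr 533.2 282.4 size 42.5 60.7 ang 3.3 z [64.2 73.3 77.2] mean [532.6 280.7]
rack px [187. 202.] n 30 ctr 591.5 292.5 size 3.7 11.1 ang 78.2 z [23.8 33.8 48.3] mean [591.2 292.2]
rack px [233. 230.] n 693 ctr 537.6 214.5 size 60.3 207.9 ang 2.8 z [25.1 32.6 36.3] mean [536.5 206. ]
rack px [207. 233.] n 72 ctr 532.9 253.6 size 11.1 42.9 ang 78.2 z [25.1 36.7 48.7] mean [531.3 253.5]
spat px [400. 266.] n 808 ctr 463.1 -122.7 size 167.7 23.3 ang 88.9 z [ 5.2  8.7 13.5] mean [ 463.4 -112. ]
wood px [421. 266.] n 299 ctr 464.2 -65.3 size 270.6 11.6 ang 88.9 z [ 8.7 11.7 14.8] mean [ 461.9 -150.9]
(300, 260) [0.4788 0.0812 0.0016]
(330, 330) [0.3424 0.0256 0.0004]
(420, 240) [ 0.5137 -0.1561 -0.0031]
timer [[341.0, -207.0, 15.0], [404.0, -143.0, 38.0]]
tube [[337.0, 251.0, 13.0], [441.0, 290.0, 32.0]]
cab [[635.0, 61.0, 61.0], [834.0, 275.0, 200.0]]
draw [[730.0, -193.0, 22.0], [852.0, 19.0, 48.0]]
cup [[579.0, 40.0, 13.0], [643.0, 103.0, 106.0]]
el [[464.0, 70.0, 12.0], [621.0, 249.0, 950.0]]
```

View pics/crop1.png

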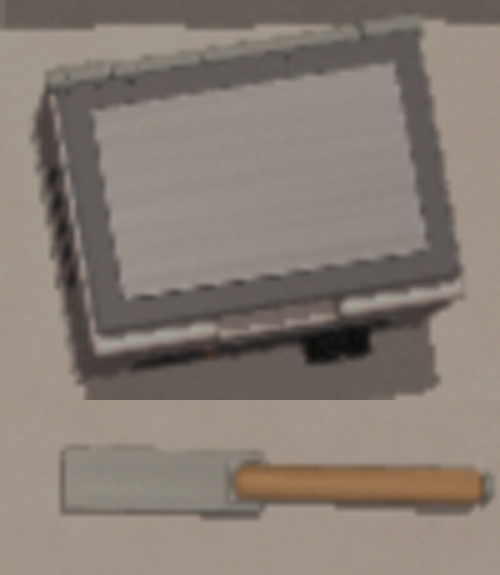

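The crop shows the cover's grey top with corners at crop pixels (52,88), (418,33), (460,272) and (100,333). The blade tip is at (62,481) and the handle end at (488,488). I'll convert these to world positions.

```bash
cat >> h.py <<'E'
def ray(n,u,v,z):
    m=optics.camera_model(n);K=np.array(m["K"]);R=np.array(m["R"]);t=np.array(m["t"])
    o=-R.T@t; r=R.T@np.linalg.inv(K)@[u,v,1.]
    return o+r*(z-o[2])/r[2]
E
python3 - <<'E'
from h import *
C=[ray("top",330+a/5-.4,135+b/5-.4,.086)*1000 for a,b in[(52,88),(418,33),(460,272),(100,333)]]
C=np.array(C)[:,:2];print("cover",C.round(1).tolist(),C.mean(0).round(1))
print("edges",[np.linalg.norm(C[i]-C[(i+1)%4]).round(1) for i in range(4)])
for i,j in((1,0),(2,3)):
    e=C[j]-C[i];print("yaw",np.degrees(np.arctan2(-e[0],e[1])).round(2))
for i,j in((3,0),(2,1)):
    e=C[j]-C[i];print("yaw",np.degrees(np.arctan2(e[1],e[0])).round(2))
T=ray("top",350+62/5-.4,250+81/5-.4,.0065)*1000;H=ray("top",350+489/5-.4,250+88/5-.4,.008)*1000
e=T-H;print("tip",T,"end",H,"len",np.linalg.norm(e[:2]),"dir",np.degrees(np.arctan2(e[1],e[0])),"grip",(H+e*84/164))
E
```

```text
cover [[670.3, 4.7], [688.6, -128.6], [601.0, -141.0], [581.0, -10.5]] [635.3 -68.8]
edges [np.float64(134.6), np.float64(88.5), np.float64(132.0), np.float64(90.6)]
yaw 7.82
yaw 8.7
yaw 9.67
yaw 8.02
tip [465.11497033 -38.97080172   6.5       ] end [ 459.14992834 -205.29209666    8.        ] len 166.42822740065267 dir 87.94599177958054 grip [ 462.20519375 -120.10314072    7.23170732]
```

```bash
python3 - <<'E'
from h import *
W=np.load("W0.npy");d=np.load("top0.npy");W[d<.05]=np.nan
x,y,z=W[...,0],W[...,1],W[...,2]
for y0 in np.arange(.25,.75,.05):
    print(round(y0,2),[ (round(float(x0),2),round(float(np.nanmax(z[m])),2)) for x0 in np.arange(.15,.7,.08) if (m:=(abs(x-x0)<.04)&(abs(y-y0)<.025)&(z<.6)).any()])
E
```

```text
0.25 [(0.23, -0.03), (0.31, 0.02), (0.39, 0.03), (0.47, 0.04), (0.55, 0.08), (0.63, 0.14)]
0.3 [(0.23, -0.03), (0.31, 0.02), (0.39, 0.03), (0.47, 0.04), (0.55, 0.12), (0.63, 0.12)]
0.35 [(0.31, 0.09), (0.39, 0.15), (0.47, 0.16), (0.55, 0.16), (0.63, 0.12)]
0.4 [(0.31, 0.09), (0.39, 0.15), (0.47, 0.16), (0.55, 0.16), (0.63, 0.27)]
0.45 [(0.15, -0.33), (0.23, 0.03), (0.31, 0.11), (0.39, 0.15), (0.47, 0.16), (0.55, 0.16), (0.63, 0.27)]
0.5 [(0.15, -0.81), (0.23, 0.04), (0.31, 0.12), (0.39, 0.15), (0.47, 0.17), (0.55, 0.16), (0.63, 0.27)]
0.55 [(0.15, -0.81), (0.23, 0.02), (0.31, 0.09), (0.39, 0.15), (0.47, 0.17), (0.55, 0.16), (0.63, 0.18)]
0.6 [(0.15, -0.8), (0.31, 0.09), (0.39, 0.13), (0.55, 0.14), (0.63, 0.13)]
0.65 [(0.15, -0.8), (0.23, -0.14), (0.31, 0.05), (0.63, 0.0)]
0.7 [(0.15, -0.81), (0.31, -0.13)]
```

```bash
python3 -m creep '{"claw":[9.3,9.3,9.3,9.3,9.3,9.3,9.3,9.3,6,4],"slide":[[0,-2,5],[1.5,-8,6],[3,-14,6],[4.5,-20,6],[6,-26,6],[7.5,-32,6],[9,-38,6],[10.5,-44,6],[12,-50,6],[13,-56,6]],"spin":[-7,-14,-21,-28,-35,-42,-49,-56,-63,-70]}' 40
python3 -m creep '{"claw":[4,4,4,4,4,4,4,4],"slide":[[1.5,-6,0],[3,-12,-2],[4.5,-18,-5],[6,-23,-9],[6,-23,-13],[6,-23,-15],[6,-23,-15],[6,-23,-15]],"spin":[0,0,0,0,0,0,0,0]}'
python3 -c "
from plant import state
import numpy as np
s=state();print(s['tcp_pos'],s['eef_rot'],s['wrist_force']);w,x,y,z=s['eef_rot'];print(np.degrees(2*np.arctan2(y,x))-90)"
```

```text
time_s: 1.35
tcp_pos: [0.4024, 0.11, 0.2787]
eef_rot: [0.0, 0.721, 0.693, 0.0]
wrist_force: [0.9, 0.6, 0.4]
width: 0.0772
grasp_force: 0.0
time_s: 2.35
tcp_pos: [0.4624, -0.118, 0.1293]
eef_rot: [0.0, 0.72, 0.694, 0.0]
wrist_force: [-0.3, -0.4, 0.2]
width: 0.0398
grasp_force: 0.0
[ 0.4624296  -0.11799418  0.12925433] [2.21667131e-04 7.19559138e-01 6.94431112e-01 1.69197456e-04] [-0.34881798 -0.41413697  0.20824727]
-2.0361927599478093
```

```bash
python3 -m creep '{"claw":[4,4,4,4,4,1,1,1,1,1],"slide":[[0,-0.1,-5],[0,-0.1,-9],[0,-0.1,-11.5],[0,-0.1,-12.6],[0,-0.1,-12.6],[0,-0.1,-12.6],[0,-0.1,-12.6],[0,-0.1,-12.6],[0,-0.1,-12.6],[0,-0.1,-12.6]],"spin":[0,0,0,0,0,0,0,0,0,0]}' 50
```

```text
time_s: 3.6
tcp_pos: [0.4628, -0.119, 0.0034]
eef_rot: [0.001, 0.72, 0.694, 0.001]
wrist_force: [0.4, 0.3, 8.4]
width: 0.0211
grasp_force: 50.0
```

```bash
python3 -m creep '{"claw":[1,1,1,1],"slide":[[0,0,0],[0,0,0],[0,0,1],[0,0,3]],"spin":[0,0,0,0]}' 50
python3 - <<'E'
from h import *
p,d=optics.camera("side");q,e=optics.camera("top");np.save("s1.npy",d)
# project spatula origin
m=optics.camera_model("side");c=np.array(m["K"])@(np.array(m["R"])@[.463,-.119,.04]+m["t"]);u,v=(c[:2]/c[2]).astype(int);print(u,v)
a=cv2.resize(p[v-60:v+60,u-80:u+80],None,fx=3.75,fy=3.75,interpolation=cv2.INTER_CUBIC)
cv2.imwrite("pics/s1.png",a); cv2.imwrite("pics/t1.png",cv2.resize(q[220:310,330:470],None,fx=4,fy=4))
E
```

```text
time_s: 4.1
tcp_pos: [0.4617, -0.119, 0.033]
eef_rot: [-0.001, 0.72, 0.694, -0.0]
wrist_force: [-0.0, 0.3, -1.0]
width: 0.0208
grasp_force: 50.0
318 308
```

View pics/s1.png

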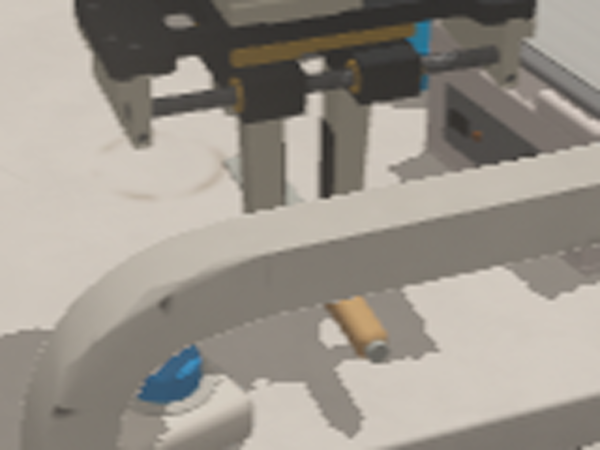

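```bash
python3 - <<'E'
from h import *
q,d=optics.camera("top");W=world("top",d)
z=W[...,2];x=W[...,0];y=W[...,1]
for lo,hi in((-.08,-.035),(-.21,-.16)):
    m=(abs(x-.463)<.03)&(y>lo)&(y<hi)&(z>.015)&(z<.07)
    P=W[m];
    if len(P)<5: print(len(P));continue
    A=np.c_[P[:,1],np.ones(len(P))]; k=np.linalg.lstsq(A,P[:,2],rcond=None)[0]
    print(len(P),"y",P[:,1].min(),P[:,1].max(),"x",P[:,0].min(),P[:,0].max(),"z",np.median(P[:,2]),"xmed",np.median(P[:,0]),"slope",k[0])
E
```

```text
271 y -0.07955976203705722 -0.040392886696990773 x 0.45072245763992097 0.4739736511491279 z 0.038148789681705715 xmed 0.4623154070702059 slope 0.004226640287432376
0
```

```bash
python3 -m creep '{"claw":[1,1,1,1,1,1,1,1,1,1],"slide":[[0,0,5],[0,0,8.5],[0,0,8.5],[1,1,8.5],[1,2,8.5],[2.1,2.7,8.5],[2.1,2.7,8.5],[2.1,2.7,8.5],[2.1,2.7,8.5],[2.1,2.7,8.5]],"spin":[-5,-15,-25,-35,-45,-55,-65,-75,-79.5,-79.5]}' 50
python3 -m creep '{"claw":[1,1,1,1],"slide":[[0,0,-2],[0,0,-4],[0,0,-4.7],[0,0,-4.7]],"spin":[0,0,0,0]}' 50
python3 - <<'E'
from h import *
s=state();w,x,y,z=s['eef_rot'];print(s['tcp_pos'],np.degrees(2*np.arctan2(y,x))-90)
q,d=optics.camera("top");W=world("top",d)
p,_=optics.camera("side")
m=(W[...,0]>.53)&(W[...,0]<.58)&(abs(W[...,1]+.08)<.03)&(W[...,2]>.05)&(W[...,2]<.1)
P=W[m];print(len(P),P.min(0),P.max(0),np.median(P,0))
mm=optics.camera_model("side");c=np.array(mm["K"])@(np.array(mm["R"])@[.58,-.077,.075]+mm["t"]);u,v=(c[:2]/c[2]).astype(int);print(u,v)
a=cv2.resize(p[v-40:v+40,u-80:u+55],None,fx=4,fy=4,interpolation=cv2.INTER_CUBIC)
b=cv2.resize(q[140:260,320:455],None,fx=4,fy=4,interpolation=cv2.INTER_CUBIC)[:280]
cv2.imwrite("pics/c2.png",np.vstack([a,b]))
E
```

```text
time_s: 5.5
tcp_pos: [0.4829, -0.0919, 0.117]
eef_rot: [0.0, 0.997, 0.074, -0.001]
wrist_force: [-0.5, -0.7, -0.3]
width: 0.0211
grasp_force: 50.0
time_s: 6.0
tcp_pos: [0.4829, -0.0922, 0.0705]
eef_rot: [-0.0, 0.997, 0.074, -0.0]
wrist_force: [0.8, -0.2, -1.0]
width: 0.021
grasp_force: 50.0
[ 0.48289543 -0.09223738  0.07048246] -81.52937189438558
212 [ 0.53042014 -0.09299321  0.05002151] [ 0.57995058 -0.05123655  0.07947984] [ 0.5443499  -0.08019175  0.07462245]
370 268
```

View pics/c2.png

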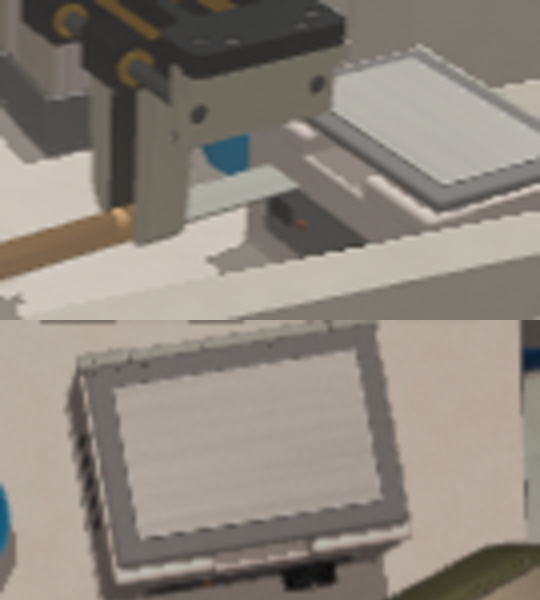

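The side crop shows the blade level, its tip just in front of the notch. In the top crop the notch spans columns 215 to 310 of the warmer's front edge, with its middle at (263,553).

```bash
python3 - <<'E'
from h import *
n=ray("top",320+263/4-.4,140+233/4-.4,.070)*1000;print("notch",n)
W=np.array([636,-69]);a=np.radians(8.4);R=np.array([[np.cos(a),-np.sin(a)],[np.sin(a),np.cos(a)]])
print("in warmer",R.T@(n[:2]-W),"tcp in warmer",R.T@(state()['tcp_pos'][:2]*1000-W))
E
```

```text
notch [588.29119423 -77.65903042  70.        ]
in warmer [-48.46193898  -1.59669239] tcp in warmer [-154.4563084    -0.68793187]
```

```bash
python3 -m creep '{"claw":[1,1,1,1,1,1],"slide":[[1.2,0.17,0.05],[2.4,0.35,0.05],[3.5,0.5,0.05],[4.45,0.65,0.05],[4.45,0.65,0.05],[4.45,0.65,0.05]],"spin":[0,0,0,0,0,0]}' 55
```

```text
time_s: 6.85
tcp_pos: [0.5272, -0.0856, 0.071]
eef_rot: [-0.0, 0.997, 0.074, -0.0]
wrist_force: [-0.1, 0.4, -1.0]
width: 0.0207
grasp_force: 55.0
```

```bash
python3 -m creep '{"claw":[1,1,1,1,1,1,1,1,1,1],"slide":[[0,0,0.5],[0.04,0,1.1],[0.15,0.02,1.9],[0.3,0.05,2.6],[0.6,0.09,3.3],[0.9,0.13,4.0],[1.3,0.19,4.6],[1.7,0.25,5.2],[2.2,0.33,5.7],[2.2,0.33,5.7]],"spin":[0,0,0,0,0,0,0,0,0,0]}' 55
python3 - <<'E'
from h import *
p,d=optics.camera("side");cv2.imwrite("pics/s3.png",cv2.resize(p[180:330,300:480],None,fx=3,fy=3))
W=world("side",d); 
a=np.radians(8.4);R=np.array([[np.cos(a),-np.sin(a)],[np.sin(a),np.cos(a)]])
q=(W[...,:2]-[.636,-.069])@R; m=(abs(q[...,1]+.03)<.02)&(q[...,0]>-.06)&(q[...,0]<.06)&(W[...,2]>.09)&(W[...,2]<.19)
P=np.c_[q[m],W[m][:,2]];print(len(P)); 
for x0 in np.arange(-.06,.06,.015):
    k=abs(P[:,0]-x0)<.0075
    if k.any(): print(round(x0,3),np.median(P[k,2]).round(3),k.sum())
E
```

```text
time_s: 8.1
tcp_pos: [0.5505, -0.0822, 0.1284]
eef_rot: [0.0, 0.997, 0.074, 0.0]
wrist_force: [0.1, -0.3, -1.1]
width: 0.0209
grasp_force: 55.0
159
-0.06 0.129 5
-0.045 0.129 11
-0.03 0.139 42
-0.015 0.139 56
0.0 0.117 18
0.015 0.104 17
0.03 0.094 10
```

View pics/s3.png

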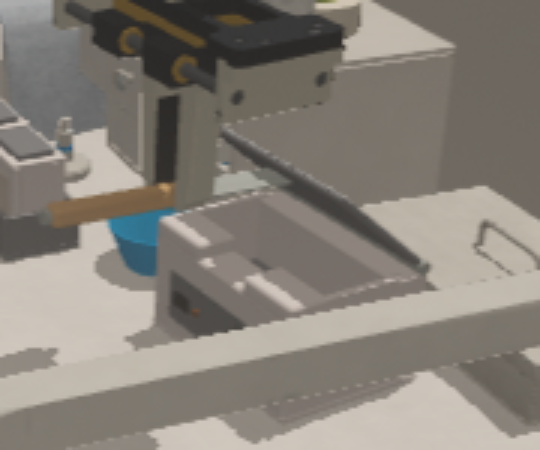

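The cover is up about 0.8 rad on the blade tip, at about (270,180) in the crop. I'll keep following the arc.

```bash
python3 -m creep '{"claw":[1,1,1,1,1,1,1,1,1,1],"slide":[[0.55,0.08,0.5],[1.15,0.17,0.9],[1.8,0.26,1.3],[2.45,0.36,1.6],[3.2,0.46,1.8],[3.9,0.57,2.0],[4.6,0.68,2.0],[5.35,0.79,2.0],[6.1,0.9,2.0],[6.9,1.0,1.8]],"spin":[0,0,0,0,0,0,0,0,0,0]}' 55
python3 -m creep '{"claw":[1,1,1,1],"slide":[[0.8,0.12,-0.3],[1.6,0.24,-0.6],[1.8,0.27,-0.6],[1.8,0.27,-0.6]],"spin":[0,0,0,0]}' 55
python3 - <<'E'
from h import *
p,d=optics.camera("side");cv2.imwrite("pics/s4.png",cv2.resize(p[150:330,300:480],None,fx=3,fy=3))
W=world("side",d); 
a=np.radians(8.4);R=np.array([[np.cos(a),-np.sin(a)],[np.sin(a),np.cos(a)]])
q=(W[...,:2]-[.636,-.069])@R; m=(abs(q[...,1]+.03)<.03)&(q[...,0]>0.02)&(q[...,0]<.12)&(W[...,2]>.09)&(W[...,2]<.19)
P=np.c_[q[m],W[m][:,2]];print(len(P)); 
for z0 in np.arange(.09,.19,.015):
    k=abs(P[:,2]-z0)<.0075
    if k.any(): print(round(z0,3),np.median(P[k,0]).round(3),k.sum())
E
```

```text
time_s: 9.4
tcp_pos: [0.6193, -0.0721, 0.1461]
eef_rot: [0.0, 0.997, 0.074, 0.0]
wrist_force: [0.2, 0.5, -1.2]
width: 0.0207
grasp_force: 55.0
time_s: 9.9
tcp_pos: [0.6344, -0.0697, 0.139]
eef_rot: [-0.0, 0.997, 0.073, -0.002]
wrist_force: [-7.8, -0.5, -0.2]
width: 0.0207
grasp_force: 55.0
1188
0.09 0.052 116
0.105 0.057 215
0.12 0.064 229
0.135 0.07 237
0.15 0.077 306
0.165 0.083 85
```

View pics/s4.png

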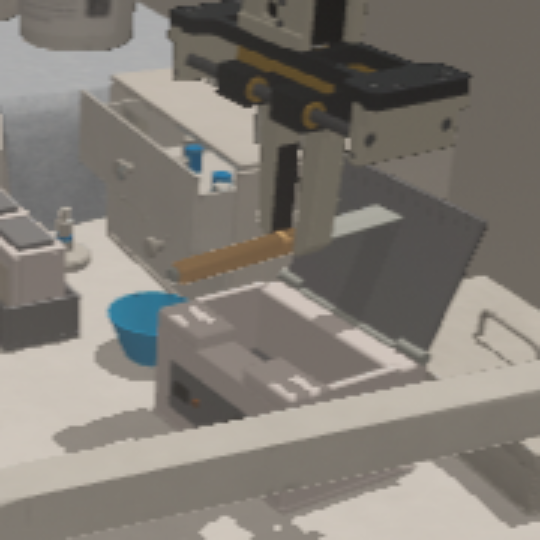

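The cover is fully open at about 2.0 rad. I'll retract and lay the spatula down in front of the warmer.

```bash
python3 -m creep '{"claw":[1,1,1,1,1,1,1,1,1,1],"slide":[[-3,-0.4,0.5],[-8,-1.2,0.5],[-13,-2,0.5],[-16.2,-2.6,-2],[-16.2,-2.6,-7],[-16.2,-2.6,-11],[-16.2,-2.6,-12.8],[-16.2,-2.6,-13.4],[-16.2,-2.6,-13.6],[-16.2,-2.6,-13.6]],"spin":[0,0,0,0,0,0,0,0,0,0]}' 55
```

```text
time_s: 11.2
tcp_pos: [0.4751, -0.0956, 0.0045]
eef_rot: [0.0, 0.997, 0.074, 0.0]
wrist_force: [0.6, 0.1, -1.1]
width: 0.0206
grasp_force: 55.0
```

```bash
python3 -m creep '{"claw":[1,1,4,4,4,4,4,6,8,8],"slide":[[0,0,-0.1],[0,0,-0.1],[0,0,-0.1],[0,0,-0.1],[0,0,-0.05],[0,0,4],[0,0,8],[0,4,12],[1,9,14],[2,14,14]],"spin":[0,0,0,0,0,0,0,8,18,28]}' 40
python3 - <<'E'
from h import *
W=np.load("W0.npy");x,y,z=W[...,0],W[...,1],W[...,2]
for y0 in np.arange(.06,.32,.03):
    m=(abs(y-y0)<.015)&(z>.1)&(z<.3)&(x>.56)&(x<.8); P=x[m]; print(round(y0,2),np.sort(P)[[0,3,10,30]].round(3), np.median(z[m]).round(3))
E
```

```text
time_s: 12.45
tcp_pos: [0.4955, 0.0461, 0.1457]
eef_rot: [0.0, 0.949, 0.315, 0.001]
wrist_force: [1.3, 0.7, 0.0]
width: 0.0654
grasp_force: 0.0
0.06 [0.635 0.635 0.635 0.637] 0.141
0.09 [0.635 0.635 0.635 0.635] 0.143
0.12 [0.635 0.635 0.635 0.635] 0.142
0.15 [0.622 0.623 0.626 0.635] 0.142
0.18 [0.622 0.623 0.624 0.634] 0.141
0.21 [0.635 0.635 0.635 0.635] 0.142
0.24 [0.635 0.635 0.635 0.636] 0.142
0.27 [0.635 0.635 0.635 0.636] 0.141
0.3 [0.584 0.584 0.586 0.592] 0.107
```

```bash
python3 - <<'E'
from h import *
W=world("side",np.load("s1.npy"));x,y,z=W[...,0]-.4617,W[...,1]+.119,W[...,2]-.033
for h in np.arange(.01,.22,.01):
    m=(abs(z-h)<.005)&(abs(x)<.13)&(abs(y)<.07)
    if m.sum()>5: print(round(h,3),m.sum(),"x",np.percentile(x[m],[1,99]).round(3),"y",np.percentile(y[m],[1,99]).round(3))
W=np.load("W0.npy");x,y,z=W[...,0],W[...,1],W[...,2]
for x0 in(.62,.625,.63,.635,.64,.645,.65,.66,.67,.68):
    m=(abs(x-x0)<.0025)&(y>.07)&(y<.26)&(z<.3);m2=m&(y>.14)&(y<.19);print(x0,m.sum(),np.percentile(z[m],[50,90,99]).round(3),z[m2].max().round(3))
E
```

```text
0.01 133 x [-0.012  0.124] y [-0.069  0.069]
0.02 122 x [-0.027  0.128] y [-0.     0.069]
0.03 233 x [-0.028  0.129] y [-0.012  0.068]
0.04 221 x [-0.028  0.13 ] y [-0.019  0.059]
0.05 164 x [-0.029  0.13 ] y [-0.013  0.041]
0.06 137 x [-0.029  0.025] y [-0.012  0.006]
0.07 117 x [-0.03   0.027] y [-0.013  0.007]
0.08 36 x [-0.087  0.078] y [-0.035  0.009]
0.09 355 x [-0.088  0.082] y [-0.04   0.031]
0.1 657 x [-0.088  0.081] y [-0.039  0.008]
0.11 534 x [-0.094  0.088] y [-0.04   0.019]
0.12 805 x [-0.096  0.087] y [-0.04   0.021]
0.13 1253 x [-0.095  0.091] y [-0.038  0.034]
0.14 280 x [-0.042  0.015] y [-0.024  0.019]
0.15 262 x [-0.042  0.015] y [-0.023  0.018]
0.16 96 x [-0.042  0.012] y [-0.036  0.019]
0.17 369 x [-0.043  0.013] y [-0.038  0.033]
0.18 419 x [-0.038  0.035] y [-0.039  0.018]
0.19 253 x [-0.033  0.024] y [-0.033  0.006]
0.2 167 x [-0.041  0.03 ] y [-0.042  0.001]
0.21 338 x [-0.041  0.034] y [-0.042  0.008]
0.62 231 [0.001 0.011 0.082] 0.105
0.625 263 [0.001 0.103 0.112] 0.113
0.63 259 [0.001 0.017 0.108] 0.11
0.635 1118 [0.101 0.133 0.136] 0.137
0.64 284 [0.    0.133 0.134] 0.135
0.645 202 [-0.001  0.002  0.029] 0.002
0.65 198 [0.074 0.077 0.079] 0.079
0.66 336 [0.076 0.116 0.123] 0.08
0.67 584 [0.139 0.142 0.144] 0.144
0.68 437 [0.14  0.143 0.145] 0.146
```

```bash
python3 -m creep '{"claw":[7,7,7,7,7,7,7,7,7,7],"slide":[[2,4,0],[4.5,8,0],[4.5,10.05,0],[4.5,10.05,0],[4.5,10.05,0],[4.5,10.05,-2],[4.5,10.05,-6],[4.5,10.05,-8.3],[4.5,10.05,-9.1],[4.5,10.05,-9.1]],"spin":[10,20,30,40,50,56.3,56.3,56.3,56.3,56.3]}' 40
python3 - <<'E'
from h import *
s=state();w,x,y,z=s['eef_rot'];print(s['tcp_pos'],np.degrees(2*np.arctan2(y,x))-90)
q,d=optics.camera("top");np.save("t5.npy",d);cv2.imwrite("pics/t5.png",q)
p,_=optics.camera("side")
a=cv2.resize(q[130:230,320:440],None,fx=4,fy=4,interpolation=cv2.INTER_CUBIC)
b=cv2.resize(p[170:270,240:360],None,fx=4,fy=4,interpolation=cv2.INTER_CUBIC)[:,:320]
cv2.imwrite("pics/c5.png",np.hstack([a,b]))
E
```

```text
time_s: 13.7
tcp_pos: [0.5395, 0.1448, 0.053]
eef_rot: [-0.0, 0.69, 0.724, -0.0]
wrist_force: [0.5, -0.2, 1.6]
width: 0.0699
grasp_force: 0.0
[0.53954338 0.14476331 0.05301987] 2.7391960575435235
```

View pics/c5.png

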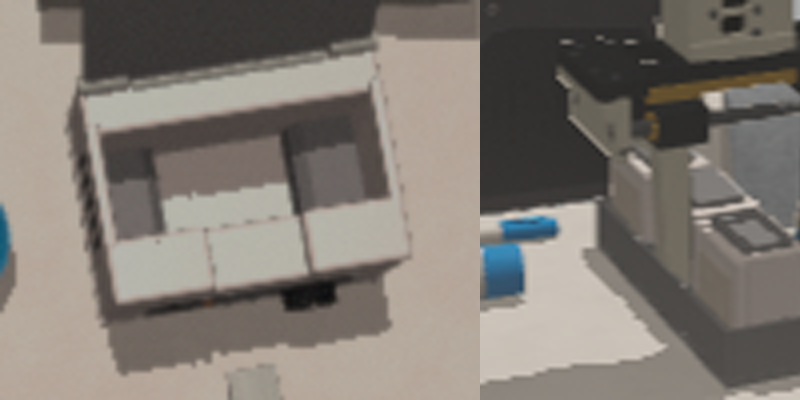

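The top crop shows the empty well (floor corners about (155,135) to (300,225)), with the outer rim corners at about (85,92), (375,50), (408,258) and (118,303). The side crop shows the finger in front of the row, near cartridge 3 at (750,235). I'll check both by projection.

```bash
python3 - <<'E'
from h import *
m=optics.camera_model("side");K,R,t=map(np.array,(m["K"],m["R"],m["t"]))
for X in[(.540,.1467,.076),(.519,.1467,.053),(.504,.145,.053),(.4963,.1423,.053),(.504,.145,.10),(.519,.117,.071),(.519,.177,.071),(.561,.117,.071)]:
    c=K@(R@X+t);u,v=c[:2]/c[2];print(X,"crop",((u-240)*4+480).round(),((v-170)*4).round())
# warmer rim corners
C=np.array([ray("top",320+a/4-.4,130+b/4-.4,.080)*1000 for a,b in[(85,92),(375,50),(408,258),(118,303)]])[:,:2]
print(C.round(1).tolist(),C.mean(0),[np.linalg.norm(C[i]-C[i-1]).round(1) for i in range(4)])
d=np.load("t5.npy");W=world("top",d)
a=np.radians(8.4);r=np.array([[np.cos(a),-np.sin(a)],[np.sin(a),np.cos(a)]])
q=(W[...,:2]-[.636,-.069])@r*1000;z=W[...,2]*1000
# rear rim front edge / recess extents
f=(z>72)&(z<85)&(abs(q[...,0])<60)&(abs(q[...,1])<75)
for nm,s in(("rear,y0",f&(abs(q[...,1])<30)&(q[...,0]>10)),("front,y0",f&(abs(q[...,1])<60)&(abs(q[...,1])>30)&(q[...,0]<-10))):
    print(nm,np.percentile(q[s][:,0],[2,10,50,90,98]).round(1),s.sum())
for nm,s in(("left",f&(abs(q[...,0])<15)&(q[...,1]>40)),("right",f&(abs(q[...,0])<15)&(q[...,1]<-40))):
    print(nm,np.percentile(q[s][:,1],[2,10,50,90,98]).round(1),s.sum())
fl=(z<12)&(z>-2)&(abs(q[...,0])<25)&(abs(q[...,1])<33);print("floor",fl.sum(),np.percentile(q[fl],[2,98],axis=0).round(1))
E
```

```text
(0.54, 0.1467, 0.076) crop 745.0 222.0
(0.519, 0.1467, 0.053) crop 708.0 266.0
(0.504, 0.145, 0.053) crop 683.0 271.0
(0.4963, 0.1423, 0.053) crop 671.0 275.0
(0.504, 0.145, 0.1) crop 682.0 191.0
(0.519, 0.117, 0.071) crop 727.0 257.0
(0.519, 0.177, 0.071) crop 690.0 215.0
(0.561, 0.117, 0.071) crop 801.0 246.0
[[671.0, 2.7], [688.5, -130.2], [592.6, -142.1], [574.3, -10.0]] [631.62807055 -69.8924103 ] [np.float64(97.5), np.float64(134.1), np.float64(96.6), np.float64(133.4)]
rear,y0 [25.3 27.1 37.3 46.9 48.7] 464
front,y0 [-53.2 -51.2 -39.2 -27.3 -24.7] 539
left [63.  63.5 66.2 68.6 68.9] 58
right [-68.6 -67.9 -65.1 -63.1 -62.9] 64
floor 635 [[-13.7 -31.7]
 [ 24.2  28.6]]
```

Warmer pose confirmed: rim edges match (636, −69), yaw 8.4°. Weighing cartridge 3.

```bash
python3 -m creep '{"claw":[7,7,3.5,3.5,3.5,3.5,3.5,3.5],"slide":[[0,0,0],[0,0,0],[0,0,0],[0,0,0],[0,0,0],[0,0,0],[0,0,0],[0,0,0]],"spin":[0,0,0,0,0,0,0,0]}' 30
python3 -m creep '{"claw":[3.5,3.5,3.5,3.5,3.5],"slide":[[0,0,0.5],[0,0,1.2],[0,0,1.5],[0,0,1.5],[0,0,1.5]],"spin":[0,0,0,0,0]}' 30
python3 -m creep '{"claw":[3.5],"slide":[[0,0,0]],"spin":[0]}' 30
python3 -m creep '{"claw":[3.5],"slide":[[0,0,0]],"spin":[0]}' 30
```

```text
time_s: 14.8
tcp_pos: [0.5397, 0.145, 0.0531]
eef_rot: [0.0, 0.69, 0.724, 0.0]
wrist_force: [0.6, -0.5, 0.3]
width: 0.0419
grasp_force: 30.0
time_s: 15.42
tcp_pos: [0.5396, 0.145, 0.0681]
eef_rot: [-0.0, 0.69, 0.724, -0.0]
wrist_force: [-0.6, -0.2, -1.7]
width: 0.0418
grasp_force: 30.0
time_s: 15.55
tcp_pos: [0.5395, 0.145, 0.068]
eef_rot: [-0.0, 0.69, 0.724, -0.0]
wrist_force: [0.5, 0.8, -0.6]
width: 0.042
grasp_force: 30.0
time_s: 15.68
tcp_pos: [0.5396, 0.145, 0.068]
eef_rot: [-0.0, 0.69, 0.724, -0.0]
wrist_force: [-0.8, 0.8, -1.6]
width: 0.0421
grasp_force: 30.0
```

```bash
cat > wt.py <<'E'
from h import *
F=[]
for i in range(16): optics.camera("top"); F.append(state()['wrist_force'])
F=np.array(F);print("F",F.mean(0).round(2),"sd",F.std(0).round(2),state()['time_s'])
E
python3 wt.py
```

```text
F [ 0.01 -0.1  -0.8 ] sd [0.47 0.36 0.35] 16.475
```

```bash
python3 -m creep '{"claw":[3.5,3.5,3.5,6,6,6,6,6,6,6],"slide":[[0,0,-0.8],[0,0,-1.4],[0,0,-1.5],[0,0,-1.5],[0,0,-1.5],[0,0,-0.5],[-0.1,3.5,0.5],[-0.2,6.8,0.5],[-0.2,6.8,-0.5],[-0.2,6.8,-1.4]],"spin":[0,0,0,0,0,0,0,0,0,0]}' 30
python3 -m creep '{"claw":[6,3.5,3.5,3.5,3.5,3.5,3.5,3.5,3.5,3.5],"slide":[[0,0,0],[0,0,0],[0,0,0],[0,0,0],[0,0,0],[0,0,0.5],[0,0,1.2],[0,0,1.5],[0,0,1.5],[0,0,1.5]],"spin":[0,0,0,0,0,0,0,0,0,0]}' 30
python3 wt.py
```

```text
time_s: 17.73
tcp_pos: [0.5375, 0.2125, 0.054]
eef_rot: [0.0, 0.69, 0.724, -0.0]
wrist_force: [-0.3, -0.0, -0.4]
width: 0.0596
grasp_force: 0.0
time_s: 18.98
tcp_pos: [0.5375, 0.213, 0.0691]
eef_rot: [-0.0, 0.69, 0.724, -0.0]
wrist_force: [-0.6, 0.0, -2.6]
width: 0.0417
grasp_force: 30.0
F [-0.38  0.02 -2.51] sd [0.58 0.36 0.41] 19.775
```

Cartridge 2 is the full one (about 2.6 N). I'll set it on the free worktop at about (505, 50) and regrasp across its 60 mm side.

```bash
python3 -m creep '{"claw":[3.5,3.5,3.5,3.5,3.5,3.5,3.5,3.5,3.5,3.5],"slide":[[0,0,4],[0,0,8.5],[-1.2,-5,9],[-2.4,-11,9],[-3.25,-16.3,9],[-3.25,-16.3,7],[-3.25,-16.3,3],[-3.25,-16.3,0],[-3.25,-16.3,-1.3],[-3.25,-16.3,-1.6]],"spin":[0,0,2,4,5.7,5.7,5.7,5.7,5.7,5.7]}' 35
python3 -m creep '{"claw":[3.5,3.5,3.5],"slide":[[0,0,-0.15],[0,0,-0.25],[0,0,-0.3]],"spin":[0,0,0]}' 35
```

```text
time_s: 21.02
tcp_pos: [0.5051, 0.0498, 0.0528]
eef_rot: [-0.0, 0.653, 0.757, -0.0]
wrist_force: [0.1, 0.1, -2.4]
width: 0.0417
grasp_force: 35.0
time_s: 21.4
tcp_pos: [0.5055, 0.0502, 0.0507]
eef_rot: [0.0, 0.653, 0.757, 0.0]
wrist_force: [-0.6, 0.0, -2.5]
width: 0.0418
grasp_force: 35.0
```

```bash
python3 -m creep '{"claw":[3.5,3.5,3.5],"slide":[[0,0,-0.06],[0,0,-0.1],[0,0,-0.1]],"spin":[0,0,0]}' 35
```

```text
time_s: 21.78
tcp_pos: [0.5055, 0.0502, 0.0502]
eef_rot: [0.0, 0.653, 0.757, 0.001]
wrist_force: [-1.5, -0.4, 12.3]
width: 0.0418
grasp_force: 35.0
```

```bash
python3 -m creep '{"claw":[6,9,9,9,9,9,9,9,9,9],"slide":[[0,0,0.05],[0,0,0.05],[0,0,2],[0,0,5.5],[0,0,5.5],[0,0,5.5],[0,0,5.5],[0,0,5.5],[0,0,5.5],[0,0,5.5]],"spin":[0,0,0,-5,-15,-25,-35,-45,-55,-65]}' 35
python3 -m creep '{"claw":[9,9,9,9,9,9,9],"slide":[[0,0,0],[0,0,0],[0,0,0],[0,0,-3],[0,0,-5.5],[0,0,-6.1],[0,0,-6.1]],"spin":[-10,-20,-25,-25,-25,-25,-25]}' 35
python3 - <<'E'
from h import *
s=state();w,x,y,z=s['eef_rot'];print(s['tcp_pos'],np.degrees(2*np.arctan2(y,x))-90,s['wrist_force'])
E
```

```text
time_s: 23.02
tcp_pos: [0.5051, 0.0501, 0.1041]
eef_rot: [0.0, 0.958, 0.285, -0.0]
wrist_force: [0.9, 0.2, 0.4]
width: 0.0901
grasp_force: 0.0
time_s: 23.9
tcp_pos: [0.5051, 0.0497, 0.0432]
eef_rot: [-0.0, 0.997, 0.073, -0.0]
wrist_force: [0.5, -0.2, -0.3]
width: 0.0899
grasp_force: 0.0
[0.50513048 0.04969897 0.04323879] -81.57754593029819 [ 0.48778356 -0.15175363 -0.26884136]
```

```bash
python3 -m creep '{"claw":[5,5,5,5,5,5,5,5,5,5],"slide":[[0,0,0],[0,0,0],[0,0,0],[0,0,0],[0,0,3],[0,0,7.5],[0,0,11],[4,-3.6,11],[8.5,-7.7,11],[13.1,-11.87,11]],"spin":[0,0,0,0,0,0,0,0,0,0]}' 35
python3 -m creep '{"claw":[5,5,5],"slide":[[0,0,0],[0,0,-1],[0,0,-2]],"spin":[0,0,0]}' 35
python3 - <<'E'
from h import *
s=state();w,x,y,z=s['eef_rot'];print(s['tcp_pos'],np.degrees(2*np.arctan2(y,x))-90,s['wrist_force'])
p,d=optics.camera("side");cv2.imwrite("pics/s6.png",cv2.resize(p[150:310,310:480],None,fx=3.5,fy=3.5,interpolation=cv2.INTER_CUBIC))
W=world("side",d)
a=np.radians(8.4);r=np.array([[np.cos(a),-np.sin(a)],[np.sin(a),np.cos(a)]])
q=(W[...,:2]-[.636,-.069])@r*1000;z=W[...,2]*1000
m=(abs(q[...,0])<40)&(q[...,1]<-22)&(q[...,1]>-36)&(z>88)&(z<160)
print("-y face",m.sum(),np.percentile(np.c_[q[m],z[m]],[2,50,98],axis=0).round(1).tolist())
m=(q[...,0]<-15)&(q[...,0]>-28)&(abs(q[...,1])<28)&(z>95)&(z<150)
print("-x face",m.sum(),np.percentile(np.c_[q[m],z[m]],[2,50,98],axis=0).round(1).tolist())
E
```

```text
time_s: 25.15
tcp_pos: [0.6371, -0.069, 0.1529]
eef_rot: [-0.0, 0.997, 0.074, -0.0]
wrist_force: [0.6, 1.2, -2.4]
width: 0.06
grasp_force: 35.0
time_s: 25.52
tcp_pos: [0.635, -0.0672, 0.1319]
eef_rot: [-0.001, 0.997, 0.074, -0.001]
wrist_force: [0.1, 0.2, -2.9]
width: 0.0598
grasp_force: 35.0
[ 0.63498318 -0.06716848  0.13191645] -81.47975105700944 [ 0.09453542  0.24004795 -2.87862966]
-y face 561 [[-23.5, -34.5, 89.4], [-10.6, -28.2, 116.7], [17.8, -22.6, 155.7]]
-x face 577 [[-24.5, -27.6, 96.0], [-22.5, -3.1, 123.6], [-18.1, 26.9, 149.2]]
```

View pics/s6.png

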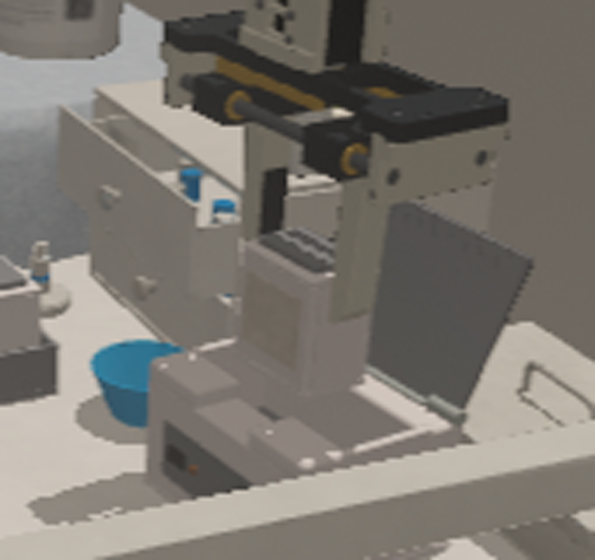

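The cartridge hangs upright above the open well. A small correction, then lower.

```bash
python3 -m creep '{"claw":[5,5,5],"slide":[[0,0,0],[0,0,0],[0,0,0]],"spin":[0,0,0]}' 35
```

```text
time_s: 25.95
tcp_pos: [0.6363, -0.0686, 0.1335]
eef_rot: [-0.0, 0.997, 0.074, 0.0]
wrist_force: [-0.1, 0.1, -2.5]
width: 0.0594
grasp_force: 35.0
```

```bash
python3 -m creep '{"claw":[5,5,5,5,5,5,5,5,5,5],"slide":[[0,-0.04,-0.8],[0,-0.04,-1.6],[0,-0.04,-2.4],[0,-0.04,-3.2],[0,-0.04,-4.2],[0,-0.04,-5.2],[0,-0.04,-6.2],[0,-0.04,-7.1],[0,-0.04,-7.8],[0,-0.04,-7.8]],"spin":[0,0,0,0,0,0,0,0,0,0]}' 35
python3 -m creep '{"claw":[5,5,5,5],"slide":[[0,0,-0.3],[0,0,-0.5],[0,0,-0.6],[0,0,-0.6]],"spin":[0,0,0,0]}' 35
```

```text
time_s: 27.2
tcp_pos: [0.6359, -0.0691, 0.0546]
eef_rot: [-0.0, 0.997, 0.074, -0.0]
wrist_force: [-1.3, 0.5, -2.2]
width: 0.0599
grasp_force: 35.0
time_s: 27.7
tcp_pos: [0.6363, -0.0691, 0.0505]
eef_rot: [-0.0, 0.997, 0.074, 0.001]
wrist_force: [-3.6, 1.2, 10.6]
width: 0.0598
grasp_force: 35.0
```

```bash
python3 -m creep '{"claw":[6.3,6.8,7.5,7.5,7.5,7.5],"slide":[[0,0,0],[0,0,0],[0,0,0],[0,0,0],[0,0,0.5],[0,0,0.5]],"spin":[0,0,0,0,0,0]}' 35
python3 -m creep '{"claw":[7.5,7.5,7.5,7.5,7.5,7.5],"slide":[[0,0,3],[0,0,7],[0,0,11],[-4,5,14],[-8,11,14],[-8,11,14]],"spin":[0,0,0,0,0,0]}' 35
python3 - <<'E'
from h import *
q,d=optics.camera("top");W=world("top",d);cv2.imwrite("pics/t7.png",q)
a=np.radians(8.4);r=np.array([[np.cos(a),-np.sin(a)],[np.sin(a),np.cos(a)]])
Q=(W[...,:2]-[.636,-.069])@r*1000;z=W[...,2]*1000
m=(abs(Q[...,0])<12)&(abs(Q[...,1])<20);P=np.c_[Q[m],z[m]];A=np.c_[P[:,:2],np.ones(len(P))]
print("cap n",len(P),"z",np.percentile(P[:,2],[5,50,95]),"plane",np.linalg.lstsq(A,P[:,2],rcond=None)[0])
m=(abs(Q[...,0])<33)&(abs(Q[...,1])<45)&(z>74.7)&(z<85)&(abs(Q[...,0])<22);print(np.percentile(Q[m],[2,50,98],axis=0).round(1))
a=cv2.resize(q[120:230,310:440],None,fx=4,fy=4,interpolation=cv2.INTER_CUBIC);cv2.imwrite("pics/c7.png",a)
E
```

```text
time_s: 28.45
tcp_pos: [0.6364, -0.0692, 0.0546]
eef_rot: [0.0, 0.997, 0.074, 0.0]
wrist_force: [-0.1, -0.2, 0.2]
width: 0.0748
grasp_force: 0.0
time_s: 29.2
tcp_pos: [0.5541, 0.0443, 0.1941]
eef_rot: [-0.001, 0.997, 0.076, -0.001]
wrist_force: [0.8, -0.1, 0.6]
width: 0.0753
grasp_force: 0.0Traceback (most recent call last):
  File "<stdin>", line 6, in <module>
    return _quantile_unchecked(
        a, q, axis, out, overwrite_input, method, keepdims, weights)
    return _ureduce(a,
                    func=_quantile_ureduce_func,
    ...<5 lines>...
                    overwrite_input=overwrite_input,
                    method=method)
    r = func(a, **kwargs)
    result = _quantile(arr,
                       quantiles=q,
    ...<2 lines>...
                       out=out,
                       weights=wgt)
    slices_having_nans = np.isnan(arr[-1, ...])
                                  ~~~^^^^^^^^^
IndexError: index -1 is out of bounds for axis 0 with size 0
```

```bash
cat > chk.py <<'E'
from h import *
p,d=optics.camera("side");W=world("side",d);cv2.imwrite("pics/c7.png",cv2.resize(p[170:310,310:480],None,fx=4,fy=4,interpolation=cv2.INTER_CUBIC))
a=np.radians(8.4);r=np.array([[np.cos(a),-np.sin(a)],[np.sin(a),np.cos(a)]])
Q=(W[...,:2]-[.636,-.069])@r*1000;z=W[...,2]*1000
m=(abs(Q[...,0])<14)&(abs(Q[...,1])<23)&(z<100);P=np.c_[Q[m],z[m]]
A=np.c_[P[:,:2],np.ones(len(P))]
print("cap n",len(P),"z",np.percentile(P[:,2],[5,50,95]),"plane",np.linalg.lstsq(A,P[:,2],rcond=None)[0])
for nm,k in(("rear rim",(Q[...,0]>28)&(Q[...,0]<40)),("front rim",(Q[...,0]<-28)&(Q[...,0]>-48))):
    m=k&(abs(Q[...,1])>30)&(abs(Q[...,1])<60)&(z>60)&(z<100);print(nm,m.sum(),np.median(z[m]))
E
python3 chk.py
```

```text
cap n 167 z [77.14167631 78.21928705 79.48546821] plane [1.56806173e-02 4.58810582e-03 7.82336159e+01]
rear rim 86 77.28968423997321
front rim 170 79.50066640682046
```

View pics/c7.png

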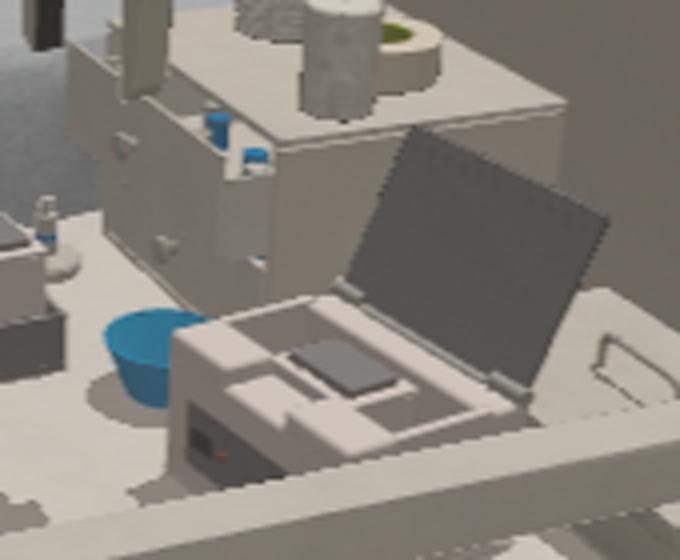

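The cap sits level and just below the rim, at about (345,365) in the crop. Next I'll shut the cover from behind.

```bash
python3 -m creep '{"claw":[0,0,0,0,0,0,0,0,0,0],"slide":[[0,0,4],[2,-1.5,6],[6,-4,6],[10.5,-6.5,6],[15,-9,6],[19.2,-11.4,6],[19.2,-11.4,6],[19.2,-11.4,2],[19.2,-11.4,-3],[19.2,-11.4,-6.4]],"spin":[0,0,0,0,0,0,0,0,0,0]}' 20
python3 -m creep '{"claw":[0,0],"slide":[[0,0,0],[0,0,0]],"spin":[0,0]}'
```

```text
time_s: 30.55
tcp_pos: [0.7471, -0.0739, 0.1278]
eef_rot: [0.0, 0.997, 0.073, -0.001]
wrist_force: [-0.1, -0.0, 0.5]
width: 0.0006
grasp_force: 0.0
time_s: 30.8
tcp_pos: [0.7487, -0.0743, 0.1317]
eef_rot: [0.001, 0.997, 0.073, 0.001]
wrist_force: [-0.2, -0.7, 0.5]
width: 0.0003
grasp_force: 0.0
```

```bash
python3 -m creep '{"claw":[0,0,0,0,0,0,0,0,0,0],"slide":[[-1,-0.15,0],[-2,-0.3,0],[-3,-0.45,0],[-4,-0.6,0],[-5,-0.75,0],[-6,-0.9,0],[-7,-1.05,0],[-7.5,-1.1,0],[-7.5,-1.1,0],[-7.5,-1.1,0]],"spin":[0,0,0,0,0,0,0,0,0,0]}'
python3 -m creep '{"claw":[0,0,0,0,0,0,0,0,0,0],"slide":[[0,0,3],[0,0,7],[0,0,12],[-3,3,12],[-7,7,12],[-11,11,12],[-14,15,12],[-14,20,12],[-14,20,12],[-14,20,12]],"spin":[0,0,0,0,0,0,0,0,0,0]}'
python3 - <<'E'
from h import *
exec(open('chk.py').read())
E
```

```text
time_s: 32.05
tcp_pos: [0.6734, -0.084, 0.1301]
eef_rot: [0.0, 0.997, 0.074, 0.0]
wrist_force: [-0.6, 0.4, -0.2]
width: 0.0006
grasp_force: 0.0
time_s: 33.3
tcp_pos: [0.5334, 0.1156, 0.2502]
eef_rot: [0.0, 0.997, 0.074, 0.0]
wrist_force: [0.1, -0.5, 0.5]
width: 0.0007
grasp_force: 0.0
cap n 161 z [85.5125345  86.48334959 87.71459153] plane [6.51407017e-03 1.04526476e-03 8.65321450e+01]
rear rim 78 86.01713355753635
front rim 228 85.38743963186452
```

View pics/c7.png

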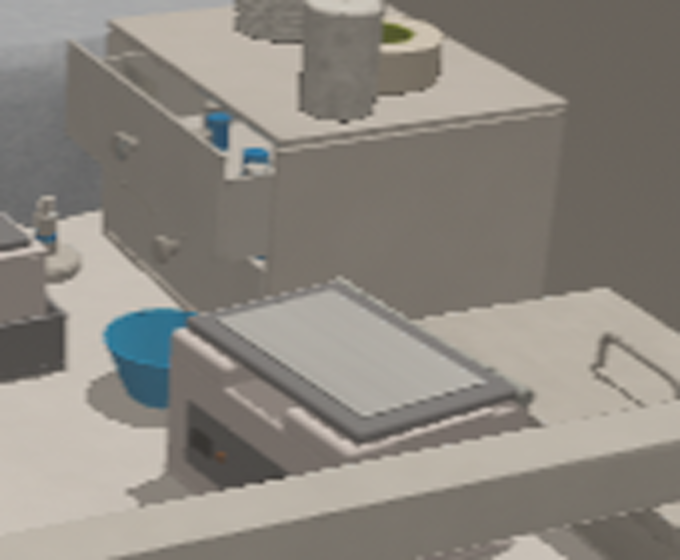

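The cover is flat and shut (top at 86.5 mm). I'll check the rack and spatula numerically, then hand in.

```bash
python3 - <<'E'
from h import *
from plant import job
p,d=optics.camera("side");W=world("side",d)
for n,(x,y,r) in dict(c3=(.540,.1467,.013),c1=(.5335,.282,.013),bay2=(.538,.2135,.013),blade=(.535,-.087,.01),handle=(.42,-.104,.006)).items():
    m=(abs(W[...,0]-x)<r)&(abs(W[...,1]-y)<r)&(W[...,2]<.2);print(n,m.sum(),(np.percentile(W[m][:,2],[5,50,95])*1000).round(1) if m.any() else "")
s=state();print(s['tcp_pos'],s['wrist_force'],s['time_s'],abs(s['joint_vel']).max())
E
```

```text
c3 53 [74.2 75.6 76.7]
c1 46 [74.3 75.6 76.5]
bay2 0 
blade 0 
handle 0 
[0.53342504 0.11454005 0.25030868] [-0.20739582 -0.5058895   0.07989439] 33.4 0.007955619779282691
```

```bash
python3 - <<'E'
from h import *
p,d=optics.camera("top");W=world("top",d)
for n,(x,y,r) in dict(blade=(.535,-.087,.008),handle=(.42,-.104,.005),handle_end=(.4,-.107,.005)).items():
    m=(abs(W[...,0]-x)<r)&(abs(W[...,1]-y)<r);print(n,m.sum(),(np.percentile(W[m][:,2],[5,50,95])*1000).round(1) if m.any() else "")
E
```

```text
blade 64 [4.3 7.  9.4]
handle 28 [ 9.1 11.9 13.1]
handle_end 26 [ 9.4 11.7 14.5]
```

```bash
python3 -c "
from plant import job
print(job.sign_off())"
```

```text
the job is handed in; nothing more can be done
None
```

The job is handed in, but the verdict was not shown: cartridge 2, the full one, is in the warmer's well with the cover shut, the two spent cartridges are standing in the rack, and the spatula is flat on the worktop.

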